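# Close the sample canister with its click-stop cap

## Robot

A 6-joint arm with a two-finger parallel gripper is mounted at the origin on the work surface. World frame = base frame: x ahead of the robot, y to its left, z up, the work surface at z = 0. Lengths are in mm, angles in rad, forces in N, time in s.
With the tool pointing down it reaches from about 325 to 775 mm from the base axis. Payload 9.3 kg.
Tool frame: the origin (TCP) lies at the very end of the fingers, on their centre line; the grasp point (between the pads) lies 19 mm behind it (robot.grasp_offset is the distance from the TCP to the grasp point, in mm); z points along the fingers, x is the direction in which the jaws open and shut, and the axes are right-handed (so a half turn about z gives the same grasp; the last joint's range is limited). The gripper opens to 85 mm and grips with 20 to 120 N. Pads are 22 mm wide; open, the fingers measure 114 mm over their backs; the gripper's body (76 mm by 85 mm) begins 54 mm behind the grasp point. The pads swing forward as they close: fully open they stand 13 mm farther back than shut.
Start: joints at [0.967, 0.259, 0.021, 1.334, 0, 1.418], TCP at [239.628, 495.051, 231.279] pointing down, gripper open.
Joint ranges: [-3.04, 3.04], [-0.91, 1.82], [-1.04, 1.36], [-1.92, 1.95], [-1.52, 1.45], [-3.14, 3.14]. Speed limits (rad/s): [2.22, 2.22, 2.79, 3.14, 3.14, 3.14].

## Interface

Orientations are given as a unit quaternion [x, y, z, w].
In Python, from plant import robot gives the robot as it stands. The module is installed in compiled form; this text tells all that it offers.
- The arm moves only by the tool apply_moves, never from a script. Its argument "rows" is a list of rows, each a list of 7 numbers: the turn, a rotation vector about the tool's x, y, z in degrees, then the shift along the tool's x, y, z in mm, then the gripper's target within -1 to 1 (fully open at 1, half-way at 0, shut at -1). A call has 1 to 10 rows; each row is the pose to reach, as a shift and turn from the pose measured when the call began, along the tool's axes at that moment; what a row does not reach only later rows make up. A row lasts 1/8 s, in which the tool goes at most 62.5 mm and 10.7 degrees, less where a joint would pass 70% of its speed; a pose out of reach is approached as far as the arm can. A call with a gripper value outside its range is refused whole. The fingers move at their own pace and stop on an object; "force" is the grip in N (left out, the last holds). Time passes only in rows, so rows that repeat a pose let the fingers close. It gives the time, the measured TCP pose, the force and the opening at its end, in the units of the state.
- robot.read_state(): the state, without advancing time (a new reading comes with each control period).
- robot.get_image(name): name is "scene" or "top"; returns a dict with "pixels" (400x640x3 uint8, blue, green, red), "intrinsics" (3x3 intrinsics, pixels), "k1" (the pictures are not rectified: a ray, as slopes to the right and down, at radius r is drawn at 1 + k1 r^2 times it, then the intrinsics apply), "pose" (4x4, takes a point from camera to world coordinates). Camera axes: x right, y down, z forward; pixel columns grow to the right and rows downward; lengths in mm; the calibration is good to about 2 mm. A picture is of the moment at which its call begins. There is no depth.
- robot.sign_off(): hands the job in, once; it reports no verdict.
Trained networks look in a picture, given as the dict that the camera call returned (one of the last four; its "shot" number tells which), for a name from the list of things; names that differ only in an ending like _2 or _b are one class to them, and where a whole thing is asked for, a point or a joint stands for the part that bears it (a point fixed in the world has none). Each returns a list of dicts, best first, with "confidence" (0 to 1); they miss things now and then, are a little off and sometimes report something else, mostly with a low value. They report only what shows in the picture. A call takes as long as a camera call.
- robot.look_for(picture, name): "rect" ([left, top, width, height] in pixels, round what is visible of it).
- robot.pinpoint(picture, name): "location" ([column, row] in pixels: a listed point, or the origin of a listed thing).
The state is a dict: "clock": time; "joint_positions": joint angles; "dq": joint speeds; "joint_efforts": joint torques, N m; "position": TCP position; "eef_rot": TCP orientation; "force": force on the tool from outside, world axes, zero at the start; "torque": the same for the moment, N m; "opening": finger opening in mm.
Only numpy, scipy, OpenCV 4.12 (cv2) and the standard library are available. Lean on these libraries where they do the work, as an engineer would, in place of code of your own. Each camera call takes 0.05 s, during which the arm holds its last target. There are 200 camera calls.

## Task

Close the sample transport canister: pick up the loose click-stop cap, set it fully down into the canister's slotted mouth, and turn it clockwise (seen from above) until its ratchet clicks once; stop at that first click, do not go on to a second one, and let go. Do not force the cap down, and leave the bottle, the tube tray and the wipes where they are.

Things in the scene. Friction and masses are not known exactly. Their poses are not given: they have to be found in the camera images.
- canister: Grey round canister, 90 mm across, 120 mm high, in a 124 mm steel foot fixed to the table; it cannot move. Origin: centre of its underside, z up. Its mouth's slots run along its own +x and -x (half-turn symmetric). With the cap fully home, the cap's origin is 106 mm above this origin.
- mouth (a point): Centre of the canister's mouth, in the top face of its white 6 mm plate. Round hole 39 mm across, with two slots 13.5 mm wide out to 29.5 mm from the axis. Under the plate the cap's lugs can turn clockwise only (from above), up to a hidden stop 0.5 to 1.1 rad past the slots, different each time and to be felt.
- cap: Inner part of the loose cap, white, upright on the table; the whole cap is 60 mm high, about 0.17 kg. Origin: centre of its underside, z up. Its foot is a 54 x 10 x 6 mm bar (the two lugs) along its own x, on a spigot 35 mm across. The lugs pass the slots only with the cap's x along the canister's x, either way round.
- flange (a point): Centre of the underside of the cap's flange (68 mm across, 6 mm thick), 14 mm above the cap's origin; it rests on the canister's plate when home. The lugs then have 2 mm of height to spare under the plate.
- cap_grip: Outer part of the cap (grey disc, black bar), same origin and axes as the inner one at the start. It drives the inner part through a torque-limited ratchet: both turn together until the lugs meet the stop; then the torque jumps to about 0.2 N m, fades to nothing at the crest of the tooth, and it snaps over to the next (a click; the lugs kick back up to 0.2 rad). Let go before, it springs back.
- grip_bar (a point): Middle of the grip bar on top of the outer part: 56 mm long along the outer part's x (in line with the lugs at the start), 14 mm thick, from 28 to 60 mm above the cap's origin; this point is 44 mm above it. Clicks are 0.35 rad apart: the first comes about 0.2 rad after the stop is met, the second 0.35 rad further.
- sanitiser: Bystander: pale clear pump bottle with a white pump, 50 x 75 mm, 173 mm high, origin at the centre of its underside.
- tube_tray: Bystander: clear 100 mm square tray with small white sample tubes, 53 mm high, origin at the centre of its underside.
- wipes: Bystander: soft-edged white and red pack of wipes, 200 x 110 mm, 74 mm high, origin at the centre of its underside.

How it is judged:
By the outcome, as a careful person would: the job done as asked, in the order asked, and still so for the second after the job is handed in, with the robot touching nothing.
It also fails if it takes over 61 s, if anything falls off the work surface, if the arm or the gripper's body presses on something with over 40 N, if the wrist force passes 120 N, or if a joint passes its speed limit or range.

## Working session

There is one attempt and no reset: what is moved stays moved. The work goes in short steps, Python scripts to look and compute and a tool call to move; the robot and the scene stay as the last step left them, time stands still between calls to the robot, and variables do not carry over. Pictures are saved under pics/ and viewed, about 8 in all and at most 12, crops included, and the job is handed in when it is done.

Besides the shell and the picture viewer there is one more tool, called after "Emit:" as name(argument=value, ...), one argument or row to a line, values as JSON. apply_moves: Moves the arm, as the interface text tells. Its arguments: {"type":"object","properties":{"rows":{"type":"array","items":{"type":"array","items":{"type":"number"}}},"force":{"type":"number"}},"required":["rows"]}

```bash
mkdir -p pics
cat > h.py <<'E'
import numpy as np, cv2
from plant import robot
def ray(im,px):
    K=np.array(im["intrinsics"],float);k=float(im["k1"]);P=np.array(im["pose"],float)
    n=cv2.undistortPoints(np.array([[px]],float),K,np.array([k,0,0,0,0]))[0,0]
    return P[:3,3],P[:3,:3]@np.array([n[0],n[1],1.])
def atz(im,px,z):
    o,d=ray(im,px);return o+d*(z-o[2])/d[2]
def proj(im,p):
    K=np.array(im["intrinsics"],float);k=float(im["k1"]);P=np.array(im["pose"],float)
    c=P[:3,:3].T@(np.atleast_2d(p)-P[:3,3]).T
    return cv2.projectPoints(c.T.copy(),np.zeros(3),np.zeros(3),K,np.array([k,0,0,0,0]))[0][:,0]
def tri(obs):
    A=np.zeros((3,3));b=np.zeros(3)
    for im,px in obs:
        o,d=ray(im,px);d=d/np.linalg.norm(d);M=np.eye(3)-np.outer(d,d);A+=M;b+=M@o
    return np.linalg.solve(A,b)
E
python3 - <<'E'
from h import *
ims={}
for n in("scene","top"):
    im=robot.get_image(n);ims[n]=im;cv2.imwrite(f"pics/{n}0.png",im["pixels"])
    print(n,np.round(im["pose"],3).tolist(),im["k1"],np.round(im["intrinsics"],1).tolist())
    for t in("canister","mouth","cap","flange","grip_bar","cap_grip","sanitiser","tube_tray","wipes"):
        print(t,[(np.round(d["location"],1).tolist(),round(d["confidence"],2)) for d in robot.pinpoint(im,t)[:2]],[(np.round(d["rect"]).tolist(),round(d["confidence"],2)) for d in robot.look_for(im,t)[:1]])
s=robot.read_state();print(s)
E
```

```text
scene [[-0.034, 0.58, -0.814, 1626.133], [0.999, 0.018, -0.029, -26.729], [-0.002, -0.815, -0.58, 818.218], [0.0, 0.0, 0.0, 1.0]] 0.03808596872617919 [[489.9, 0.0, 324.2], [0.0, 489.9, 204.2], [0.0, 0.0, 1.0]]
canister [([300.7, 227.0], 0.82)] [([277.0, 180.0, 47.0, 61.0], 0.61)]
mouth [([299.6, 190.1], 0.98)] [([282.0, 183.0, 45.0, 55.0], 0.92)]
cap [] [([371.0, 204.0, 26.0, 28.0], 0.68)]
flange [([385.8, 224.1], 0.6)] [([376.0, 206.0, 22.0, 26.0], 0.61)]
grip_bar [([387.3, 214.0], 0.51)] [([374.0, 205.0, 20.0, 22.0], 0.51)]
cap_grip [([384.0, 227.5], 0.65)] [([374.0, 207.0, 15.0, 20.0], 0.67)]
sanitiser [([384.4, 273.4], 0.59)] [([368.0, 206.0, 44.0, 79.0], 0.57)]
tube_tray [([451.8, 216.4], 0.66)] [([435.0, 194.0, 39.0, 35.0], 0.7)]
wipes [([195.9, 228.1], 0.66)] [([159.0, 187.0, 68.0, 70.0], 0.78)]
top [[-0.028, -0.993, 0.119, 474.448], [-1.0, 0.027, -0.013, -57.662], [0.01, -0.119, -0.993, 1261.596], [0.0, 0.0, 0.0, 1.0]] -0.08479573060563732 [[474.2, 0.0, 319.5], [0.0, 474.2, 201.7], [0.0, 0.0, 1.0]]
canister [([256.3, 223.8], 0.69), ([337.2, 219.0], 0.57)] [([313.0, 195.0, 49.
[... 572 characters left out ...]
)]
{'clock': 1.9, 'joint_positions': array([9.67397821e-01, 2.58607700e-01, 2.15095300e-02, 1.33369350e+00,
       2.55271026e-05, 1.41820024e+00]), 'dq': array([-1.90616811e-04,  4.83970953e-04, -2.75477909e-04, -5.53095794e-04,
        1.34120792e-04,  3.75553757e-05]), 'joint_efforts': array([ 1.38775777e-03, -5.55369830e+01,  3.44736385e+01,  1.40790064e-03,
       -1.86325778e-04, -1.66259719e-05]), 'position': array([239.62711938, 495.06081752, 231.27829403]), 'eef_rot': array([ 8.47256728e-01,  5.31183619e-01, -2.91863532e-06, -1.26418010e-05]), 'force': array([0.8491111 , 0.17059813, 0.39423251]), 'torque': array([-0.0595176 ,  0.03496934,  0.00518981]), 'opening': 85.83239238435037}
```

Run:
```python
import cv2,numpy as np
a=cv2.imread("pics/top0.png")[120:280,150:400];b=cv2.imread("pics/scene0.png")[160:300,260:480]
a=cv2.resize(a,(780,500),interpolation=cv2.INTER_CUBIC)
cv2.imwrite("pics/topc.png",a);cv2.imwrite("pics/scenec.png",cv2.resize(b,None,fx=3.5,fy=3.5,interpolation=cv2.INTER_CUBIC))
```

```text
(no output)
```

View pics/topc.png

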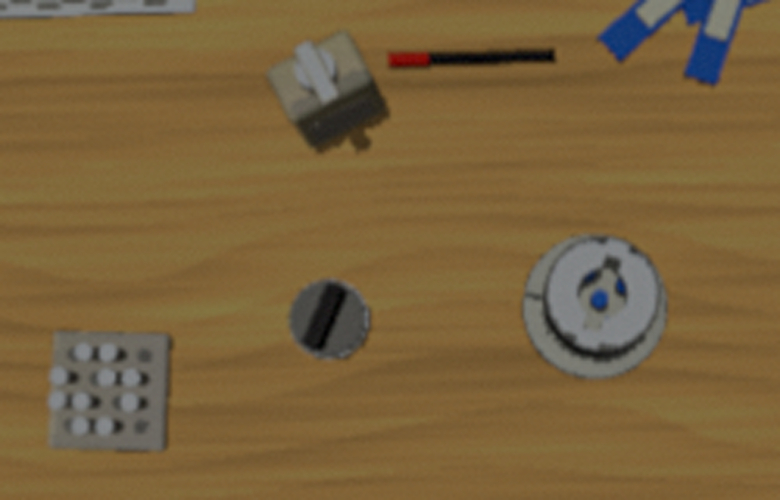

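View pics/scenec.png

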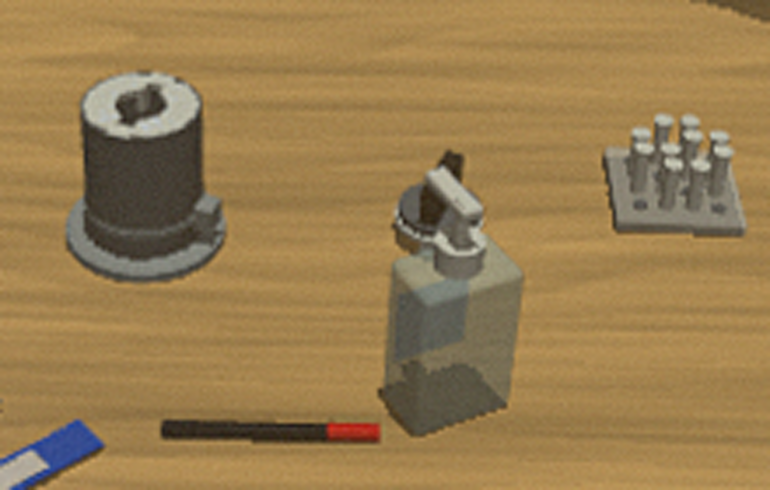

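Run:
```python
from h import *
top=robot.get_image("top");sc=robot.get_image("scene")
np.save("top.npy",top,allow_pickle=True);np.save("sc.npy",sc,allow_pickle=True)
pp=lambda im,t:[d["location"] for d in robot.pinpoint(im,t)[:1]]
for t,z in(("mouth",120),("grip_bar",44),("flange",14)):
    a=pp(top,t);b=pp(sc,t)
    print(t,"top",[np.round(atz(top,p,z)) for p in a],"sc",[np.round(atz(sc,p,z)) for p in b],"tri",np.round(tri([(top,a[0]),(sc,b[0])])) if a and b else "")
g=top["pixels"].astype(int);v=g.max(2)
# bar
m=np.zeros(v.shape,np.uint8);m[205:240,240:272]=(v[205:240,240:272]<45)
n,l,st,c=cv2.connectedComponentsWithStats(m);i=1+st[1:,4].argmax()
ys,xs=np.where(l==i);W=np.array([atz(top,(x,y),60)[:2] for x,y in zip(xs,ys)])
mu=W.mean(0);e,V=np.linalg.eigh(np.cov((W-mu).T));print("bar",st[i],mu,np.sqrt(12*e),np.arctan2(V[1,1],V[0,1]))
# plate: white pixels
for th in(105,125,145):
    m=np.zeros(v.shape,np.uint8);r=(slice(190,245),slice(312,370))
    m[r]=(g[r].min(2)>th);n,l,st,c=cv2.connectedComponentsWithStats(m);i=1+st[1:,4].argmax()
    cs=max(cv2.findContours((l==i).astype(np.uint8),0,1)[0],key=cv2.contourArea)
    el=cv2.fitEllipse(cv2.convexHull(cs));print("plate",th,st[i],el,atz(top,el[0],120))
    # hole
    k=atz(top,el[0],120)
a=g[196:234,325:364].min(2);print(*["".join(f"{q:4d}" for q in r) for r in a[8:32,4:34]],sep="\n")
```

```text
mouth top [array([ 572., -133.,  120.])] sc [array([ 572., -119.,  120.])] tri [ 572. -126.  121.]
grip_bar top [array([573.,  92.,  44.])] sc [array([571.,  96.,  44.])] tri [573.  94.  45.]
flange top [array([573., 102.,  14.])] sc [array([588.,  96.,  14.])] tri [574. 100.   4.]
bar [247 211  14  21 150] [573.01584932  95.39818592] [18.02206047 53.79235461] 2.7222476999539995
plate 105 [326 197  35  34 758] ((342.63702392578125, 213.38453674316406), (34.331241607666016, 34.53593826293945), 77.37235260009766) [ 581.09347685 -127.51282747  120.        ]
plate 125 [326 198  34  33 544] ((342.57635498046875, 213.60516357421875), (32.82269287109375, 33.493648529052734), 56.747535705566406) [ 580.56172564 -127.34800705  120.        ]Traceback (most recent call last):
  File "<stdin>", line 17, in <module>
ValueError: attempt to get argmax of an empty sequence
```

```bash
cat >> h.py <<'E'
def rect(im,c,z,R=50,s=4):
    # plane z patch; column -> -y, row -> -x (same sense as seen from above)
    u,v=np.meshgrid(np.arange(-R,R,1/s),np.arange(-R,R,1/s))
    P=np.stack([c[0]-v,c[1]-u,np.full_like(u,z)],-1).reshape(-1,3)
    q=proj(im,P).astype(np.float32).reshape(*u.shape,2)
    return cv2.remap(im["pixels"],q[...,0],q[...,1],cv2.INTER_CUBIC)
E
python3 - <<'E'
from h import *
top=np.load("top.npy",allow_pickle=True).item();sc=np.load("sc.npy",allow_pickle=True).item()
A=[rect(im,(578,-127),120,50,4) for im in(top,sc)]
for a in A:
    cv2.line(a,(200,190),(200,210),(0,255,0),1);cv2.line(a,(190,200),(210,200),(0,255,0),1)
    for r in (19.5,29.5,45): cv2.circle(a,(200,200),int(r*4),(0,0,255),1)
cv2.imwrite("pics/rect.png",np.hstack(A))
E
```

```text
(no output)
```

View pics/rect.png

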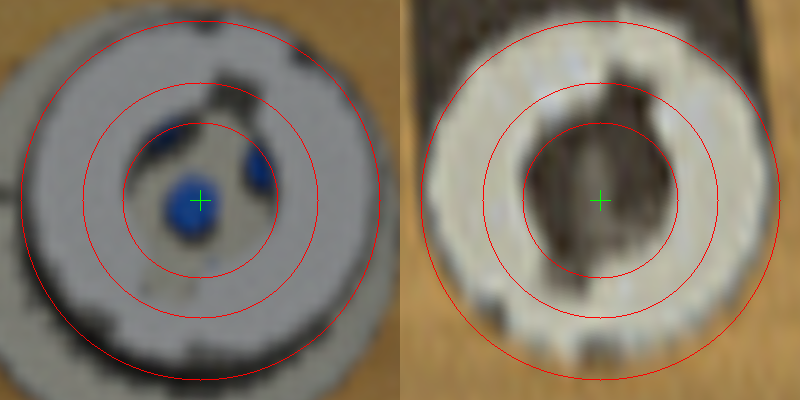

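Run:
```python
from h import *
from scipy.ndimage import gaussian_filter
top=np.load("top.npy",allow_pickle=True).item();sc=np.load("sc.npy",allow_pickle=True).item()
s=2;R=50;c0=(580,-127)
u,v=np.meshgrid(np.arange(-R,R,1/s),np.arange(-R,R,1/s));X=-v;Y=-u
def inside(x,y,t):
    a=x*np.cos(t)+y*np.sin(t);b=-x*np.sin(t)+y*np.cos(t)
    return (np.hypot(x,y)<19.5)|((np.abs(b)<6.75)&(np.abs(a)<29.5))
for nm,im in(("top",top),("sc",sc)):
    A=rect(im,c0,120,R,s).astype(float);C=np.array(im["pose"])[:3,3]
    f=6/(C[2]-120);sh=(C[:2]-np.array(c0))*f  # lower aperture projected to plane shifts toward camera
    res=[]
    for dx in np.arange(-4,4.1,1):
     for dy in np.arange(-4,4.1,1):
      for t in np.arange(-.7,.11,.03):
        M=inside(X-dx,Y-dy,t)&inside(X-dx-sh[0],Y-dy-sh[1],t)
        M=gaussian_filter(M.astype(float),1.0/.415/2*s*.8)
        D=np.hypot(X-dx,Y-dy)<38
        B=A[D];m=M[D]
        # linear regression of mask on the colours
        F=np.c_[B,B**2/100,np.ones(len(B))]
        w,*_=np.linalg.lstsq(F,m,rcond=None);r=1-((F@w-m)**2).sum()/((m-m.mean())**2).sum()
        res.append((r,dx,dy,round(t,2)))
    res.sort(reverse=True);print(nm,sh,*res[:8],sep="\n")
```

```text
top
[-0.55476146  0.36442689]
(np.float64(0.8676947599546849), np.float64(2.0), np.float64(-1.0), np.float64(-0.34))
(np.float64(0.8637277658615659), np.float64(2.0), np.float64(-1.0), np.float64(-0.31))
(np.float64(0.8627462701932578), np.float64(2.0), np.float64(-1.0), np.float64(-0.37))
(np.float64(0.8556289031477988), np.float64(3.0), np.float64(-1.0), np.float64(-0.34))
(np.float64(0.852268081896153), np.float64(2.0), np.float64(0.0), np.float64(-0.34))
(np.float64(0.8521333991182083), np.float64(2.0), np.float64(-1.0), np.float64(-0.28))
(np.float64(0.8513537312406488), np.float64(3.0), np.float64(-1.0), np.float64(-0.31))
(np.float64(0.8513330634021237), np.float64(3.0), np.float64(-1.0), np.float64(-0.37))
sc
[8.98973528 0.86166057]
(np.float64(0.87654271822065), np.float64(0.0), np.float64(0.0), np.float64(-0.31))
(np.float64(0.8737497884505658), np.float64(0.0), np.float64(0.0), np.float64(-0.34))
(np.float64(0.872417497659832), np.float64(-1.0), np.float64(0.0), np.float64(-0.31))
(np.float64(0.8713830303003667), np.float64(0.0), np.float64(0.0), np.float64(-0.28))
(np.float64(0.8690998903376458), np.float64(1.0), np.float64(0.0), np.float64(-0.31))
(np.float64(0.8689833673640123), np.float64(-1.0), np.float64(0.0), np.float64(-0.34))
(np.float64(0.8679178883956638), np.float64(-1.0), np.float64(0.0), np.float64(-0.28))
(np.float64(0.8674997141758646), np.float64(1.0), np.float64(0.0), np.float64(-0.34))
```

```bash
cat >> h.py <<'E'
from scipy.spatial.transform import Rotation as Ro
def go(x,y,z,yaw):
    "print turn (rotvec deg) and shift in tool axes to a pose pointing down with tool-x heading yaw"
    s=robot.read_state();Rm=Ro.from_quat(s["eef_rot"])
    T=Ro.from_matrix(np.array([[np.cos(yaw),np.sin(yaw),0],[np.sin(yaw),-np.cos(yaw),0],[0,0,-1]]))
    print("turn",np.round(np.degrees((Rm.inv()*T).as_rotvec()),2),"shift",np.round(Rm.inv().apply(np.array([x,y,z])-s["position"]),2))
def st():
    s=robot.read_state();m=Ro.from_quat(s["eef_rot"]).as_matrix()
    print("t",round(s["clock"],2),"p",np.round(s["position"],2),"yaw",round(np.arctan2(m[1,0],m[0,0]),4),"zax",np.round(m[:,2],4),"F",np.round(s["force"],2),"M",np.round(s["torque"],3),"op",round(s["opening"],1),"q6",round(s["joint_positions"][5],3))
E
python3 -c "
from h import *
st();go(573,96.5,110,1.15)"
```

```text
t 2.3 p [239.65 495.06 231.27] yaw 1.12 zax [ 0. -0. -1.] F [-0.23  0.76 -0.19] M [-0.002 -0.025  0.033] op 85.5 q6 1.418
turn [ 0.    0.   -1.72] shift [-213.5   473.69  121.29]
```

Emit:
apply_moves(
  rows=[
    [0,0,0,-15,35,5,1],
    [0,0,0,-40,90,15,1],
    [0,0,-1,-65,145,30,1],
    [0,0,-1,-90,200,50,1],
    [0,0,-1.7,-115,255,65,1],
    [0,0,-1.7,-140,310,80,1],
    [0,0,-1.7,-165,365,95,1],
    [0,0,-1.7,-190,420,110,0.3],
    [0,0,-1.7,-205,455,118,0.3],
    [0,0,-1.7,-213.5,473.7,121.3,0.3],
  ],
)

```text
clock: 3.55
position: [573.8, 94.8, 109.2]
eef_rot: [0.84, 0.543, -0.0, -0.0]
force: [0.5, 0.5, 0.6]
opening: 55.6
```

Emit:
apply_moves(
  rows=[
    [0,0,0,0,0,0,0.0],
    [0,0,0,0,0,0,0.0],
  ],
)

```text
clock: 3.8
position: [573.3, 95.6, 109.5]
eef_rot: [0.84, 0.543, -0.0, -0.0]
force: [-0.6, -0.0, 0.4]
opening: 42.8
```

Run:
```python
from h import *
st();go(573,96.5,33,1.15)
a=robot.get_image("top");b=robot.get_image("scene")
A=rect(a,(573,96.5),60,50,4);B=cv2.resize(b["pixels"][130:260,320:460],(430,400),interpolation=cv2.INTER_CUBIC)
cv2.imwrite("pics/above.png",np.hstack([A,B]))
```

```text
t 3.8 p [573.28  95.63 109.52] yaw 1.1484 zax [-1.e-03  2.e-04 -1.e+00] F [-0.64 -0.02  0.36] M [-0.039  0.068 -0.062] op 42.8 q6 0.443
turn [-0.06  0.01 -0.09] shift [ 0.7  -0.54 76.52]
```

View pics/above.png

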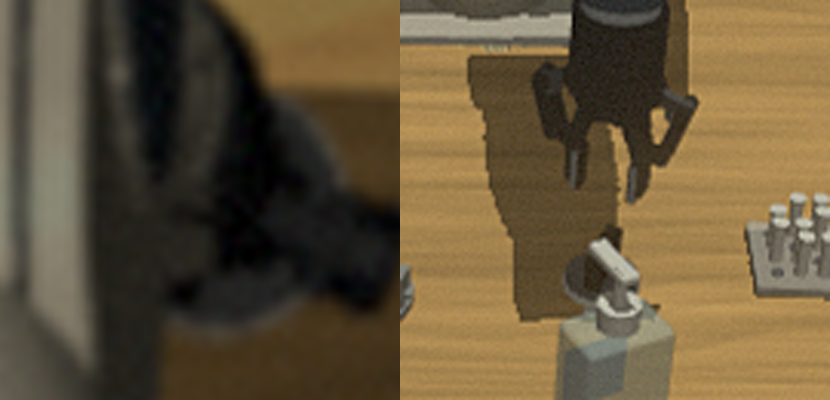

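Emit:
apply_moves(
  rows=[
    [0,0,0,0.5,-0.5,15,0],
    [0,0,0,0.7,-0.5,35,0],
    [0,0,0,0.7,-0.5,52,0],
    [0,0,0,0.7,-0.5,65,0],
    [0,0,0,0.7,-0.5,73,0],
    [0,0,0,0.7,-0.5,76.5,0],
    [0,0,0,0.7,-0.5,76.5,0],
  ],
)

```text
clock: 4.78
position: [573.1, 96.8, 33.3]
eef_rot: [0.839, 0.544, -0.0, -0.0]
force: [0.6, 0.0, -0.7]
opening: 43.2
```

Emit:
apply_moves(
  force=30,
  rows=[
    [0,0,0,0,0,0,-0.5],
    [0,0,0,0,0,0,-0.8],
    [0,0,0,0,0,0,-0.8],
    [0,0,0,0,0,0,-1],
    [0,0,0,0,0,0,-1],
    [0,0,0,0,0,0,-1],
  ],
)

```text
clock: 5.52
position: [573.2, 96.8, 33.5]
eef_rot: [0.839, 0.544, 0.0, -0.0]
force: [0.2, 0.4, 2.7]
opening: 13.5
```

```bash
python3 -c "
from h import *
st()"
```

```text
t 5.53 p [573.23  96.82  33.49] yaw 1.1492 zax [-1.e-04  2.e-04 -1.e+00] F [0.21 0.44 2.73] M [-0.014  0.024  0.015] op 13.5 q6 0.444
```

Emit:
apply_moves(
  force=50,
  rows=[
    [0,0,0,0,0,-3,-1],
    [0,0,0,0,0,-12,-1],
    [0,0,0,0,0,-30,-1],
    [0,0,0,0,0,-55,-1],
    [0,0,0,0,0,-85,-1],
    [0,0,0,0,0,-115,-1],
    [0,0,0,0,0,-140,-1],
    [0,0,0,0,0,-150,-1],
    [0,0,0,0,0,-150,-1],
  ],
)

```text
clock: 6.65
position: [573.3, 96.8, 183.7]
eef_rot: [0.839, 0.544, 0.0, 0.0]
force: [-0.6, -0.0, -1.7]
opening: 13.3
```

```bash
python3 -c "
from h import *
st();go(581,-127.5,183,1.241)"
```

```text
t 6.65 p [573.33  96.81 183.73] yaw 1.1492 zax [ 7.e-04  2.e-04 -1.e+00] F [-0.58 -0.02 -1.75] M [-0.012  0.036 -0.016] op 13.3 q6 0.444
turn [ 0.03 -0.02 -5.26] shift [-201.53   98.78    0.7 ]
```

Emit:
apply_moves(
  rows=[
    [0,0,0,-10,5,0,-1],
    [0,0,-1,-30,15,0,-1],
    [0,0,-2,-60,29,0,-1],
    [0,0,-3,-95,46,0,-1],
    [0,0,-4,-130,64,0,-1],
    [0,0,-5,-160,78,0,-1],
    [0,0,-5.3,-185,91,0,-1],
    [0,0,-5.3,-197,97,0,-1],
    [0,0,-5.3,-201.5,98.8,0,-1],
    [0,0,-5.3,-201.5,98.8,0,-1],
  ],
)

```text
clock: 7.9
position: [580.9, -127.1, 183.5]
eef_rot: [0.813, 0.582, 0.0, -0.0]
force: [0.3, 0.3, -1.0]
opening: 12.9
```

Run:
```python
from h import *
st();go(581,-127.5,170,1.241)
a=robot.get_image("top");b=robot.get_image("scene")
cv2.imwrite("pics/s1.png",b["pixels"]);cv2.imwrite("pics/t1.png",a["pixels"])
s=robot.read_state();p=s["position"]
for n,im in(("top",a),("sc",b)):
  for t,dz in(("flange",14),("grip_bar",44),("cap",0),("mouth",None)):
    z=120 if dz is None else p[2]-33.5+dz
    print(n,t,[(np.round(atz(im,d["location"],z),1),round(d["confidence"],2)) for d in robot.pinpoint(im,t)[:2]])
B=cv2.resize(b["pixels"][130:250,240:360],(500,500),interpolation=cv2.INTER_CUBIC)
cv2.imwrite("pics/over.png",B)
```

```text
t 7.9 p [ 580.86 -127.12  183.46] yaw 1.2418 zax [ 2.e-04  6.e-04 -1.e+00] F [ 0.27  0.29 -1.03] M [ 0.011 -0.008 -0.01 ] op 12.9 q6 -0.028
turn [ 0.   -0.03  0.05] shift [-0.32  0.25 13.46]
top flange [(array([ 588.4, -382.4,  164.2]), 0.49)]
top grip_bar []
top cap []
top mouth []
sc flange [(array([ 578.7, -122. ,  164.2]), 0.59)]
sc grip_bar [(array([ 587.6, -133.1,  194.2]), 0.79)]
sc cap [(array([ 576.9, -138.3,  150.2]), 0.74)]
sc mouth [(array([ 586.8, -115. ,  120. ]), 0.71)]
```

View pics/over.png

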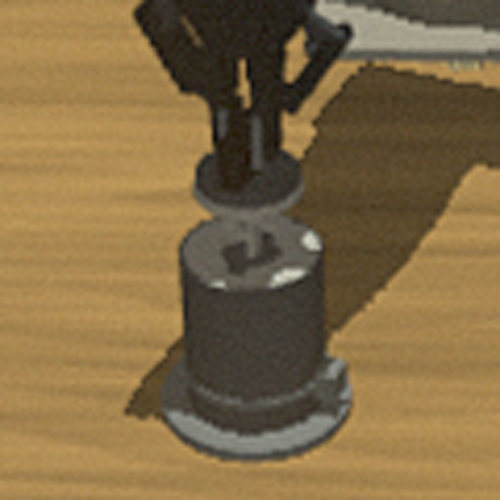

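Run:
```python
from h import *
im=robot.get_image("scene");p=robot.read_state()["position"];z0=p[2]-33.5
th=np.linspace(0,2*np.pi,200)
def circ(c,r,z): return np.c_[c[0]+r*np.cos(th),c[1]+r*np.sin(th),0*th+z]
img=cv2.resize(im["pixels"][150:250,250:350],(800,800),interpolation=cv2.INTER_CUBIC)[:600]
for P,col in((circ((581,-127.1),34,z0+14),(0,0,255)),(circ((581,-127.1),34,z0+20),(0,0,255)),(circ((581,-127.5),45,120),(0,255,0)),(circ((581,-127.5),19.5,120),(255,255,0))):
    q=(proj(im,P)-[250,150]+.5)*8-.5
    for a in q: cv2.circle(img,tuple(int(round(k)) for k in a),1,col,-1)
    print(np.round(q.min(0)),np.round(q.max(0)))
cv2.imwrite("pics/ov.png",img)
```

```text
[287. 143.] [504. 258.]
[286. 127.] [503. 241.]
[258. 240.] [539. 396.]
[338. 283.] [459. 350.]
```

View pics/ov.png

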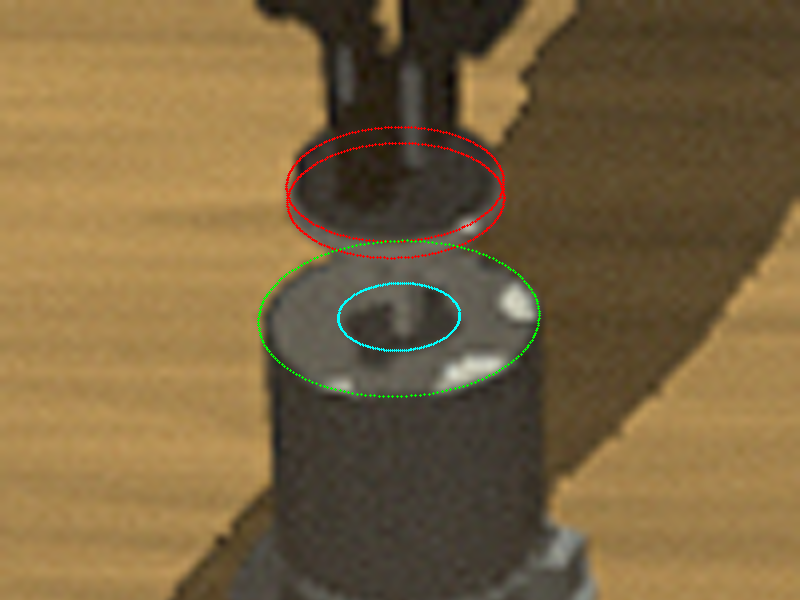

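Emit:
apply_moves(
  rows=[
    [0,0,0,0,0,5,-1],
    [0,0,0,0.3,0,15,-1],
    [0,0,0,0.3,0,23,-1],
    [0,0,0,0.3,0,27,-1],
    [0,0,0,0.3,0,28.5,-1],
    [0,0,0,0.3,0,28.5,-1],
  ],
)

```text
clock: 9.2
position: [581.2, -127.1, 155.3]
eef_rot: [0.813, 0.582, 0.0, 0.0]
force: [-0.3, -0.1, -1.9]
opening: 13.1
```

Emit:
apply_moves(
  rows=[
    [0,0,0,0,0,0.5,-1],
    [0,0,0,0,0,1,-1],
    [0,0,0,0,0,1.5,-1],
    [0,0,0,0,0,2,-1],
    [0,0,0,0,0,2.5,-1],
  ],
)

```text
clock: 9.82
position: [581.2, -127.1, 152.8]
eef_rot: [0.813, 0.582, 0.0, 0.0]
force: [-0.1, -0.1, -1.8]
opening: 13.4
```

```bash
python3 -c "
from h import *
st()"
```

```text
t 9.82 p [ 581.21 -127.07  152.77] yaw 1.2419 zax [ 8.e-04  1.e-04 -1.e+00] F [-0.06 -0.08 -1.76] M [ 0.064 -0.013 -0.013] op 13.4 q6 -0.028
```

Emit:
apply_moves(
  rows=[
    [0,0,0,0,0,0.5,-1],
    [0,0,0,0,0,1,-1],
    [0,0,0,0,0,1.5,-1],
    [0,0,0,0,0,1.5,-1],
  ],
)

```text
clock: 10.32
position: [581.2, -127.1, 151.2]
eef_rot: [0.813, 0.582, 0.0, 0.0]
force: [0.5, -0.7, -1.7]
opening: 13.2
```

```bash
python3 -c "
from h import *
st()"
```

```text
t 10.32 p [ 581.19 -127.08  151.23] yaw 1.2419 zax [ 8.e-04  1.e-04 -1.e+00] F [ 0.46 -0.71 -1.74] M [-0.023  0.043  0.038] op 13.2 q6 -0.028
```

Emit:
apply_moves(
  rows=[
    [0,0,0,0,0,0.8,-1],
    [0,0,0,0,0,1.6,-1],
    [0,0,0,0,0,2.4,-1],
    [0,0,0,0,0,3.2,-1],
  ],
)

```text
clock: 10.82
position: [581.2, -127.1, 147.9]
eef_rot: [0.813, 0.582, 0.0, 0.0]
force: [0.5, 0.1, -1.8]
opening: 13.1
```

Emit:
apply_moves(
  rows=[
    [0,0,0,0,0,0.8,-1],
    [0,0,0,0,0,1.6,-1],
    [0,0,0,0,0,2.4,-1],
    [0,0,0,0,0,3.2,-1],
  ],
)

```text
clock: 11.32
position: [581.2, -127.1, 144.7]
eef_rot: [0.813, 0.582, 0.0, 0.0]
force: [-0.1, -0.4, -1.9]
opening: 13.2
```

Emit:
apply_moves(
  rows=[
    [0,0,0,0,0,0.8,-1],
    [0,0,0,0,0,1.6,-1],
    [0,0,0,0,0,2.4,-1],
    [0,0,0,0,0,3.0,-1],
  ],
)

```text
clock: 11.82
position: [581.2, -127.1, 141.6]
eef_rot: [0.813, 0.582, 0.0, 0.0]
force: [0.3, 0.4, -2.4]
opening: 12.9
```

```bash
python3 -c "
from h import *
st()"
```

```text
t 11.82 p [ 581.2  -127.08  141.63] yaw 1.2419 zax [ 7.e-04  2.e-04 -1.e+00] F [ 0.28  0.42 -2.4 ] M [-0.009 -0.005 -0.002] op 12.9 q6 -0.028
```

Emit:
apply_moves(
  rows=[
    [0,0,0,0,0,0.5,-1],
    [0,0,0,0,0,1.0,-1],
    [0,0,0,0,0,1.5,-1],
    [0,0,0,0,0,1.5,-1],
  ],
)

```text
clock: 12.32
position: [581.2, -127.1, 140.1]
eef_rot: [0.813, 0.582, 0.0, 0.0]
force: [-0.8, 0.2, -1.1]
opening: 13.4
```

Emit:
apply_moves(
  rows=[
    [0,0,0,0,0,0.4,-1],
    [0,0,0,0,0,0.4,-1],
  ],
)

```text
clock: 12.58
position: [581.2, -127.1, 139.7]
eef_rot: [0.813, 0.582, 0.0, 0.0]
force: [-0.8, -0.6, -1.6]
opening: 12.7
```

Emit:
apply_moves(
  rows=[
    [0,0,0,0,0,0.4,-1],
    [0,0,0,0,0,0.4,-1],
  ],
)

```text
clock: 12.82
position: [581.2, -127.0, 139.6]
eef_rot: [0.813, 0.582, 0.0, 0.0]
force: [-0.3, 0.2, 2.9]
opening: 13.2
```

Emit:
apply_moves(
  rows=[
    [0,0,1.5,0,0,-0.2,-1],
    [0,0,4,0,0,-0.2,-1],
    [0,0,7,0,0,-0.2,-1],
    [0,0,10,0,0,-0.2,-1],
    [0,0,13,0,0,-0.2,-1],
    [0,0,16,0,0,-0.2,-1],
    [0,0,19,0,0,-0.2,-1],
    [0,0,21,0,0,-0.2,-1],
    [0,0,22,0,0,-0.2,-1],
    [0,0,22,0,0,-0.2,-1],
  ],
)

```text
clock: 14.08
position: [581.1, -127.1, 139.7]
eef_rot: [0.909, 0.416, 0.0, 0.0]
force: [0.3, -0.7, -1.8]
opening: 13.2
```

```bash
python3 -c "
from h import *
st()"
```

```text
t 14.07 p [ 581.13 -127.06  139.71] yaw 0.858 zax [ 8.e-04  1.e-04 -1.e+00] F [ 0.29 -0.73 -1.83] M [ 0.003 -0.007 -0.017] op 13.2 q6 0.356
```

Emit:
apply_moves(
  rows=[
    [0,0,1.5,0,0,0,-1],
    [0,0,3,0,0,0,-1],
    [0,0,4,0,0,0,-1],
    [0,0,4,0,0,0,-1],
  ],
)

```text
clock: 14.58
position: [581.1, -127.0, 139.7]
eef_rot: [0.923, 0.384, 0.0, 0.0]
force: [-0.4, -0.6, -1.1]
opening: 12.6
```

```bash
python3 -c "
from h import *
st()"
```

```text
t 14.57 p [ 581.09 -127.05  139.7 ] yaw 0.7879 zax [ 7.e-04  1.e-04 -1.e+00] F [-0.36 -0.57 -1.05] M [-0.07   0.038 -0.008] op 12.6 q6 0.426
```

Emit:
apply_moves(
  rows=[
    [0,0,1.5,0,0,0,-1],
    [0,0,3,0,0,0,-1],
    [0,0,4,0,0,0,-1],
    [0,0,4,0,0,0,-1],
  ],
)

```text
clock: 15.08
position: [581.0, -127.0, 139.7]
eef_rot: [0.936, 0.351, 0.0, 0.0]
force: [0.7, 0.4, -1.5]
opening: 13.1
```

```bash
python3 -c "
from h import *
st()"
```

```text
t 15.07 p [ 581.03 -127.04  139.67] yaw 0.7179 zax [ 5.e-04  1.e-04 -1.e+00] F [ 0.74  0.37 -1.47] M [ 0.029 -0.004 -0.02 ] op 13.1 q6 0.497
```

Emit:
apply_moves(
  rows=[
    [0,0,1.5,0,0,0,-1],
    [0,0,3,0,0,0,-1],
    [0,0,3,0,0,0,-1],
  ],
)

```text
clock: 15.45
position: [581.0, -127.1, 139.7]
eef_rot: [0.945, 0.326, 0.0, 0.0]
force: [-0.1, 0.4, -0.4]
opening: 13.1
```

```bash
python3 -c "
from h import *
st()"
```

```text
t 15.45 p [ 581.01 -127.08  139.68] yaw 0.6649 zax [ 5.e-04 -0.e+00 -1.e+00] F [-0.09  0.4  -0.4 ] M [-0.004  0.038  0.01 ] op 13.1 q6 0.549
```

Emit:
apply_moves(
  rows=[
    [0,0,1.5,0,0,0,-1],
    [0,0,3,0,0,0,-1],
    [0,0,3,0,0,0,-1],
  ],
)

```text
clock: 15.82
position: [580.9, -127.1, 139.7]
eef_rot: [0.954, 0.301, 0.0, 0.0]
force: [-0.2, 0.5, -1.3]
opening: 13.3
```

```bash
python3 -c "
from h import *
st()"
```

```text
t 15.82 p [ 580.93 -127.06  139.67] yaw 0.612 zax [ 3.e-04 -0.e+00 -1.e+00] F [-0.23  0.47 -1.29] M [-0.036  0.048 -0.057] op 13.3 q6 0.602
```

Emit:
apply_moves(
  rows=[
    [0,0,1.5,0,0,0,-1],
    [0,0,3,0,0,0,-1],
    [0,0,3,0,0,0,-1],
  ],
)

```text
clock: 16.2
position: [580.9, -127.1, 139.7]
eef_rot: [0.961, 0.276, 0.0, 0.0]
force: [-0.9, 0.3, -0.7]
opening: 13.1
```

```bash
python3 -c "
from h import *
st()"
```

```text
t 16.2 p [ 580.9  -127.06  139.67] yaw 0.5591 zax [ 3.e-04  0.e+00 -1.e+00] F [-0.87  0.32 -0.69] M [0.05 0.06 0.01] op 13.1 q6 0.655
```

Emit:
apply_moves(
  rows=[
    [0,0,1.5,0,0,0,-1],
    [0,0,3,0,0,0,-1],
    [0,0,3,0,0,0,-1],
  ],
)

```text
clock: 16.58
position: [580.9, -127.1, 139.7]
eef_rot: [0.968, 0.25, 0.0, 0.0]
force: [-0.2, -0.3, -0.7]
opening: 13.0
```

```bash
python3 -c "
from h import *
st()"
```

```text
t 16.57 p [ 580.88 -127.07  139.68] yaw 0.5061 zax [ 2.e-04  0.e+00 -1.e+00] F [-0.24 -0.32 -0.68] M [-0.072  0.062  0.022] op 13.0 q6 0.708
```

Emit:
apply_moves(
  rows=[
    [0,0,1.5,0,0,0,-1],
    [0,0,3,0,0,0,-1],
    [0,0,3,0,0,0,-1],
  ],
)

```text
clock: 16.95
position: [580.8, -127.0, 139.7]
eef_rot: [0.974, 0.225, 0.0, -0.0]
force: [0.5, 0.7, -1.5]
opening: 13.1
```

```bash
python3 -c "
from h import *
st()"
```

```text
t 16.95 p [ 580.8  -127.02  139.68] yaw 0.4532 zax [ 0.e+00  1.e-04 -1.e+00] F [ 0.52  0.72 -1.47] M [-0.027  0.044  0.015] op 13.1 q6 0.761
```

Emit:
apply_moves(
  rows=[
    [0,0,1.5,0,0,0,-1],
    [0,0,3,0,0,0,-1],
    [0,0,3,0,0,0,-1],
  ],
)

```text
clock: 17.32
position: [580.8, -127.0, 139.7]
eef_rot: [0.98, 0.199, -0.0, -0.0]
force: [0.0, -0.5, -1.1]
opening: 13.3
```

```bash
python3 -c "
from h import *
st()"
```

```text
t 17.32 p [ 580.76 -127.05  139.67] yaw 0.4003 zax [-0.  0. -1.] F [ 0.03 -0.51 -1.06] M [ 0.005 -0.009 -0.002] op 13.3 q6 0.814
```

Emit:
apply_moves(
  rows=[
    [0,0,1.5,0,0,0,-1],
    [0,0,3,0,0,0,-1],
    [0,0,3,0,0,0,-1],
  ],
)

```text
clock: 17.7
position: [580.7, -127.0, 139.7]
eef_rot: [0.985, 0.173, -0.0, -0.0]
force: [-0.2, -0.3, -1.3]
opening: 13.0
```

```bash
python3 -c "
from h import *
st()"
```

```text
t 17.7 p [ 580.71 -127.02  139.66] yaw 0.3474 zax [-1.e-04  1.e-04 -1.e+00] F [-0.16 -0.25 -1.28] M [ 0.039  0.066 -0.006] op 13.0 q6 0.867
```

Emit:
apply_moves(
  rows=[
    [0,0,1.5,0,0,0,-1],
    [0,0,3,0,0,0,-1],
    [0,0,3,0,0,0,-1],
  ],
)

```text
clock: 18.08
position: [580.7, -127.0, 139.6]
eef_rot: [0.989, 0.147, -0.0, -0.0]
force: [-0.9, 0.2, -0.8]
opening: 13.2
```

```bash
python3 -c "
from h import *
st()"
```

```text
t 18.07 p [ 580.66 -127.02  139.64] yaw 0.2944 zax [-3.e-04  1.e-04 -1.e+00] F [-0.89  0.17 -0.78] M [-0.022  0.084 -0.01 ] op 13.2 q6 0.92
```

Emit:
apply_moves(
  rows=[
    [0,0,1.5,0,0,0,-1],
    [0,0,3,0,0,0,-1],
    [0,0,3,0,0,0,-1],
  ],
)

```text
clock: 18.45
position: [580.6, -127.0, 139.7]
eef_rot: [0.993, 0.12, -0.0, -0.0]
force: [0.3, 0.5, -0.9]
opening: 12.7
```

```bash
python3 -c "
from h import *
st()"
```

```text
t 18.45 p [ 580.62 -127.    139.66] yaw 0.2416 zax [-3.e-04  1.e-04 -1.e+00] F [ 0.32  0.48 -0.94] M [-0.02   0.037 -0.008] op 12.7 q6 0.973
```

Emit:
apply_moves(
  rows=[
    [0,0,1.5,0,0,0,-1],
    [0,0,3,0,0,0,-1],
    [0,0,3,0,0,0,-1],
  ],
)

```text
clock: 18.82
position: [580.6, -127.0, 139.6]
eef_rot: [0.996, 0.094, -0.0, -0.0]
force: [-0.0, 0.1, -0.8]
opening: 12.9
```

```bash
python3 -c "
from h import *
st()"
```

```text
t 18.82 p [ 580.56 -127.    139.63] yaw 0.1886 zax [-5.e-04  1.e-04 -1.e+00] F [-0.02  0.07 -0.79] M [ 0.021 -0.025 -0.014] op 12.9 q6 1.026
```

Emit:
apply_moves(
  rows=[
    [0,0,1.5,0,0,0,-1],
    [0,0,3,0,0,0,-1],
    [0,0,3,0,0,0,-1],
  ],
)

```text
clock: 19.2
position: [580.6, -127.0, 139.7]
eef_rot: [0.998, 0.068, -0.0, -0.0]
force: [1.6, -0.9, -1.1]
opening: 13.0
```

```bash
python3 -c "
from h import *
st()"
```

```text
t 19.2 p [ 580.64 -127.    139.67] yaw 0.1357 zax [-3.e-04  2.e-04 -1.e+00] F [ 1.59 -0.86 -1.13] M [-0.051 -0.188 -0.02 ] op 13.0 q6 1.079
```

Emit:
apply_moves(
  rows=[
    [0,0,1,0,0,0,-1],
    [0,0,2,0,0,0,-1],
    [0,0,2,0,0,0,-1],
  ],
)

```text
clock: 19.58
position: [580.8, -127.0, 139.7]
eef_rot: [0.999, 0.05, 0.0, -0.0]
force: [1.9, -0.8, -1.5]
opening: 12.9
```

```bash
python3 -c "
from h import *
st()"
```

```text
t 19.57 p [ 580.8  -126.99  139.72] yaw 0.1006 zax [ 0.e+00  1.e-04 -1.e+00] F [ 1.88 -0.75 -1.46] M [-0.039 -0.455  0.127] op 12.9 q6 1.114
```

Emit:
apply_moves(
  rows=[
    [0,0,1,0,0,0,-1],
    [0,0,2,0,0,0,-1],
    [0,0,2,0,0,0,-1],
  ],
)

```text
clock: 19.95
position: [580.8, -127.0, 139.7]
eef_rot: [0.999, 0.033, 0.0, -0.0]
force: [2.2, -0.2, -1.2]
opening: 13.0
```

```bash
python3 -c "
from h import *
st()"
```

```text
t 19.95 p [ 580.84 -127.    139.71] yaw 0.0652 zax [ 1.e-04  1.e-04 -1.e+00] F [ 2.16 -0.24 -1.23] M [-0.023 -0.534  0.068] op 13.0 q6 1.149
```

Emit:
apply_moves(
  rows=[
    [0,0,1,0,0,0,-1],
    [0,0,2,0,0,0,-1],
    [0,0,2,0,0,0,-1],
  ],
)

```text
clock: 20.32
position: [580.8, -127.0, 139.7]
eef_rot: [1.0, 0.015, 0.0, -0.0]
force: [1.5, -0.2, -1.6]
opening: 13.3
```

```bash
python3 -c "
from h import *
st()"
```

```text
t 20.32 p [ 580.83 -127.    139.69] yaw 0.0298 zax [ 1.e-04  2.e-04 -1.e+00] F [ 1.51 -0.17 -1.65] M [-0.031 -0.488  0.088] op 13.3 q6 1.185
```

Emit:
apply_moves(
  rows=[
    [0,0,1,0,0,0,-1],
    [0,0,2,0,0,0,-1],
    [0,0,2,0,0,0,-1],
  ],
)

```text
clock: 20.7
position: [580.8, -127.0, 139.7]
eef_rot: [1.0, -0.003, 0.0, -0.0]
force: [1.5, -1.2, -2.2]
opening: 13.3
```

```bash
python3 -c "
from h import *
st()"
```

```text
t 20.7 p [ 580.82 -126.97  139.71] yaw -0.0055 zax [ 1.e-04  2.e-04 -1.e+00] F [ 1.53 -1.15 -2.23] M [-0.049 -0.486  0.045] op 13.3 q6 1.22
```

Emit:
apply_moves(
  rows=[
    [0,0,1,0,0,0,-1],
    [0,0,2,0,0,0,-1],
    [0,0,2,0,0,0,-1],
  ],
)

```text
clock: 21.08
position: [580.5, -126.9, 139.6]
eef_rot: [1.0, -0.02, -0.0, -0.0]
force: [0.1, -0.4, -0.9]
opening: 12.9
```

```bash
python3 -c "
from h import *
st()"
```

```text
t 21.07 p [ 580.46 -126.9   139.64] yaw -0.0408 zax [-6.e-04  3.e-04 -1.e+00] F [ 0.07 -0.44 -0.9 ] M [ 0.078 -0.015 -0.013] op 12.9 q6 1.255
```

Emit:
apply_moves(
  rows=[
    [0,0,1,0,0,0,-1],
    [0,0,2,0,0,0,-1],
    [0,0,2,0,0,0,-1],
  ],
)

```text
clock: 21.45
position: [580.3, -126.9, 139.6]
eef_rot: [0.999, -0.038, -0.0, -0.0]
force: [-0.9, 0.1, 0.4]
opening: 12.8
```

```bash
python3 -c "
from h import *
st()"
```

```text
t 21.45 p [ 580.31 -126.89  139.62] yaw -0.0761 zax [-9.e-04  3.e-04 -1.e+00] F [-0.92  0.12  0.44] M [ 0.061  0.178 -0.037] op 12.8 q6 1.29
```

Emit:
apply_moves(
  rows=[
    [0,0,0,0,0,0,-0.4],
    [0,0,0,0,0,0,-0.2],
    [0,0,0,0,0,0,0],
    [0,0,0,0,0,0,0],
    [0,0,0,0,0,0,0],
  ],
)

```text
clock: 22.08
position: [580.3, -126.9, 139.6]
eef_rot: [0.999, -0.038, -0.0, -0.0]
force: [-0.6, -0.2, -0.5]
opening: 42.5
```

```bash
python3 -c "
from h import *
st()"
```

```text
t 22.07 p [ 580.32 -126.91  139.64] yaw -0.0762 zax [-9.e-04  3.e-04 -1.e+00] F [-0.59 -0.21 -0.47] M [ 0.059 -0.038  0.014] op 42.5 q6 1.29
```

Emit:
apply_moves(
  rows=[
    [0,0,0,0,0,-5,0],
    [0,0,0,0,0,-20,0],
    [0,0,0,0,0,-40,0],
    [0,0,0,0,0,-65,0],
    [0,0,0,0,0,-90,0],
    [0,0,0,0,0,-110,0],
    [0,0,0,0,0,-120,0],
    [0,0,0,0,0,-120,0],
  ],
)

```text
clock: 23.08
position: [580.6, -127.0, 260.5]
eef_rot: [0.999, -0.038, 0.0, 0.0]
force: [-0.6, -0.0, -0.4]
opening: 42.8
```

```bash
python3 -c "
from h import *
st();go(400,150,280,0.5)"
```

```text
t 23.07 p [ 580.63 -127.    260.45] yaw -0.0761 zax [ 4.e-04 -2.e-04 -1.e+00] F [-0.64 -0.02 -0.38] M [ 0.02  -0.002  0.034] op 42.8 q6 1.29
turn [ 2.000e-02 -2.000e-02 -3.301e+01] shift [-201.15 -262.46  -19.68]
```

Emit:
apply_moves(
  rows=[
    [0,0,0,-15,-20,-5,0],
    [0,0,-4,-40,-52,-10,0],
    [0,0,-8,-70,-92,-15,0],
    [0,0,-12,-100,-132,-20,0],
    [0,0,-16,-130,-170,-20,0],
    [0,0,-20,-160,-208,-20,0],
    [0,0,-24,-185,-242,-20,0],
    [0,0,-28,-200,-262,-20,0],
    [0,0,-28,-201,-262,-20,0],
    [0,0,-28,-201,-262,-20,0],
  ],
)

```text
clock: 24.32
position: [399.8, 149.4, 280.2]
eef_rot: [0.979, 0.205, 0.0, 0.0]
force: [0.6, 0.5, 0.2]
opening: 42.5
```

Run:
```python
from h import *
st()
a=robot.get_image("top");b=robot.get_image("scene")
v=a["pixels"].max(2).astype(int);m=np.zeros(v.shape,np.uint8);m[190:245,312:375]=v[190:245,312:375]<45
n,l,s_,c=cv2.connectedComponentsWithStats(m);print(s_,c.round(1))
A=rect(a,(581,-127.5),166,50,4);B=cv2.resize(b["pixels"][150:250,250:350],(400,400),interpolation=cv2.INTER_CUBIC)
cv2.imwrite("pics/end.png",np.hstack([A,B]))
```

```text
t 24.32 p [399.75 149.44 280.17] yaw 0.4121 zax [ 3.e-04 -4.e-04 -1.e+00] F [0.56 0.5  0.24] M [ 0.031 -0.027  0.06 ] op 42.5 q6 1.32
[[     0      0    640    400 255796]
 [   332    209     24      9    160]
 [   325    221     25     14     44]] [[319.5 199.5]
 [344.  212.7]
 [335.6 230. ]]
```

View pics/end.png

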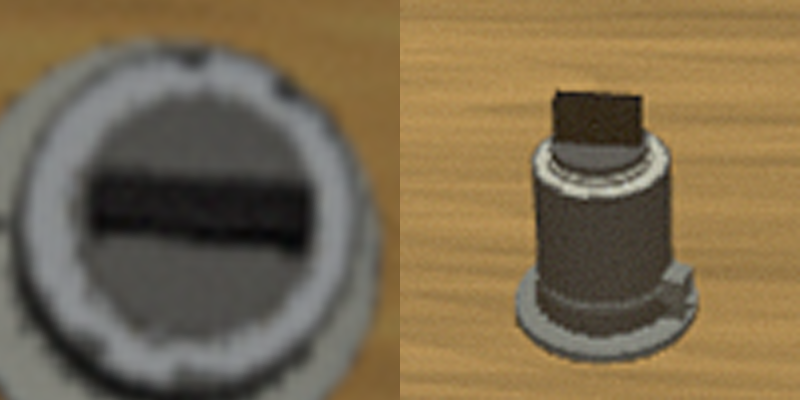

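```bash
python3 -c "
from h import *
print(robot.sign_off())"
```

```text
the job is handed in; nothing more can be done
None
```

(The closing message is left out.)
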